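# Draw the axle and free the caster wheel

### The job

Take the caster wheel out of the wheel-changing jig: draw the steel axle straight out, without forcing it askew in the sleeve, until it is wholly clear of the sleeve, and leave it lying on the jig's rail, in line with the sleeve. Then lift the wheel out and set it down in the plain steel tray without dropping it. Leave the glue bottle, the jar and the wooden offcut where they stand.

Things in the scene. Friction and masses are not known exactly. Their poses are not given: they have to be found in the camera images.
- jig: wheel-changing jig, fixed. Origin on the bench under the middle of the wheel slot; x across it, y along the bore, the way the axle is drawn out, z up. Plywood foot 96 mm wide, 6 mm thick, y -40 to 197 mm. Two bored grey uprights 64 mm wide, 63 mm high: the far one at y -33 to -15, the sleeve at y 15 to 45. Bore 15 mm, level, axis 50 mm above the bench
- wheel_slot (a point): the wheel slot, 30 mm wide (jig y -15 to 15): centre of its floor, 10 mm above the bench, on which the wheel stands. A chock on either side (jig x 28 to 34 mm, and -34 to -28), tops 20 mm above the bench, keeps the wheel from rolling
- rail_end (a point): middle of the outer end of the aluminium rail, on its flat top, 43 mm above the bench. The rail is 26 mm wide and runs from the sleeve's face (jig y 45) to here (jig y 192) in line with the bore; the axle slides out along it and rests on it
- sleeve_mouth (a point): centre of the sleeve's outer mouth, jig frame (0, 45, 50) mm; its axes are the jig's
- axle: loose steel axle, about 0.25 kg, lying level through both uprights and the wheel: a round shaft 14 mm thick, 111 mm long, with a crossbar at its head. Origin on the shaft's axis at the crossbar's inner face (towards the sleeve); y runs along the shaft from tip to head (shaft y -111 to 0), z up. It slides with light friction
- crossbar (a point): middle of the axle's dark crossbar, axle frame (0, 7, 0) mm: 70 mm wide (axle x), 14 mm high, 14 mm thick (axle y 0 to 14), lying flat on the rail. At the start 36 to 46 mm of bare shaft shows between it and the sleeve: fingers can go down either side of the bare shaft, behind the crossbar, and pull it
- axle_tip (a point): centre of the shaft's tip end, axle frame (0, -111, 0) mm
- wheel: loose black caster wheel, 80 mm in diameter, 24 mm wide, 20 mm bore, about 0.3 kg, standing in the jig's slot with the axle through it. Origin at its centre, y along its axle. Its top stands 27 mm above the uprights and can be pinched there across its 24 mm width; once the axle is out it stays standing in the slot
- tray: plain open steel tray without dividers, 150 x 130 mm (x, y), 45 mm high, walls and floor 4 mm, fixed. Origin at the centre of its underside
- organizer: bystander: grey plastic box with dividers, 150 x 130 x 60 mm, fixed. Origin at the centre of its underside. It and the tray change places: either may be on the left
- glue_bottle: bystander: white bottle with a cap, 50 mm in diameter, 150 mm high, loose. Origin at the centre of its underside
- jar: bystander: glass jar with a steel lid, 60 mm in diameter, 85 mm high, loose. Origin at the centre of its underside
- offcut: bystander: loose wooden block 45 x 75 x 38 mm high. Origin at the centre of its underside
Things that resemble listed ones, but are neither listed nor needed, are in the scene too. Of the things like the wheel, leave any that is red; of the rest the smaller one is meant. Of the things that look like the axle, the largest one is meant.

How it is judged:
On the way, in this order (a step that is already met when the one before it is completed fails the run):
1. the axle's tip is clear of the sleeve's mouth and the axle lies on the rail in line with the sleeve, the wheel still in the jig (y of axle_tip in the frame of sleeve_mouth above 0.002 m and x of axle in the frame of sleeve_mouth between -0.025 and 0.025 m and z of axle in the frame of sleeve_mouth between -0.006 and 0.006 m and angle between the y axis of axle and the y axis of jig, either way round below 0.35 rad and distance of wheel from where it was at the start of the episode below 0.02 m), for 0.2 s.
2. the wheel is in the tray (x of wheel in the frame of tray between -0.065 and 0.065 m and y of wheel in the frame of tray between -0.055 and 0.055 m and z of wheel in the frame of tray below 0.052 m), for 0.2 s.
At the end, for the whole second after the job is handed in: the axle rests on the rail (within 25 mm sideways, 6 mm in height and 0.35 rad of the sleeve's line), its tip 2 mm or more clear of the sleeve's mouth; the wheel rests in the tray, its centre within 65 mm (x) and 55 mm (y) of the tray's centre and under 52 mm above its underside (all of step 2 and y of axle_tip in the frame of sleeve_mouth above 0.002 m and x of axle in the frame of sleeve_mouth between -0.025 and 0.025 m and z of axle in the frame of sleeve_mouth between -0.006 and 0.006 m and angle between the y axis of axle and the y axis of jig, either way round below 0.35 rad and linear speed of each of wheel, axle below 0.03 m/s); the robot touches nothing.
It fails at once if a bystander is shifted by more than 20 mm (distance of any of glue_bottle, jar, offcut from where it was at the start of the episode above 0.02 m).
It fails at once if a bystander is tipped (angle between any of glue_bottle, jar, offcut's own z axis and vertical above 0.35 rad).
It fails at once if the axle is forced askew: more than 40 N between axle and jig (contact force between axle and jig above 40 N).
It fails at once if the wheel is dropped or thrown: faster than 0.6 m/s while the fingers do not hold it (linear speed of wheel above 0.6 m/s and contact force between wheel and the fingers below 0.1 N).
It also fails if it takes over 54 s, if anything falls off the work surface, if the arm or the gripper's body presses on something with over 40 N, if the wrist force passes 120 N, or if a joint passes its speed limit or range.

### The arm

A 7-joint arm with a two-finger parallel gripper is mounted at the origin on the work surface. World frame = base frame: x ahead of the robot, y to its left, z up, the work surface at z = 0. Lengths are in m, angles in rad, forces in N, time in s.
With the tool pointing down it reaches from about 0.425 to 0.825 m from the base axis. Payload 3.6 kg.
Tool frame: the origin (TCP) lies where the fingers leave the gripper's body, on its centre line; the fingertips stand 73 mm ahead of it and the grasp point (between the pads) lies 54 mm ahead of it; z points along the fingers, y is the line along which they close (so a half turn about z gives the same grasp; the last joint's range is limited). The gripper opens to 85 mm and grips with 20 to 120 N. Pads are 22 mm wide; open, the fingers measure 114 mm over their backs; the gripper's body (76 mm by 85 mm) begins 54 mm behind the grasp point. The pads swing forward as they close: fully open they stand 13 mm farther back than shut.
Start: joints at [-1.312, 0.615, -0.013, 1.423, 0.008, 1.103, -0.04], TCP at [0.183, 0.624, 0.304] pointing down, gripper open.
Joint ranges: [-3.12, 3.12], [-0.3, 2.06], [-1.34, 1.32], [0.26, 2.42], [-1.36, 4.5], [0.01, 1.98], [-2.84, 2.84]. Speed limits (rad/s): [2.79, 2.79, 3.14, 3.14, 3.14, 3.14, 3.14].

### API

Orientations are given as a unit quaternion [x, y, z, w].
In Python, from station import arm, snapshot, camera_info, ticket gives the robot as it stands. Calls block until the motion is done:
- arm.movep(position, orientation): joint-space move of the TCP to a pose.
- arm.line_to(position, velocity=0.15, ori=None): straight line of the TCP; ori=None keeps the orientation; velocity is the mean speed in m/s.
- arm.move_j(angles): joint-space move.
- arm.move_gripper(opening, effort=None): opening from 0.0 (shut) to 1.0 (fully open); effort is the grip in N (None keeps the last); returns when the fingers have stopped.
- arm.pause(seconds).
- arm.ik(position, orientation): joint angles nearest the present ones, or None.
- snapshot(name): name is "scene" or "side" or "wrist"; returns the picture (480x640x3 uint8, blue, green, red); there is no depth.
- camera_info(name): a dict with "fx", "fy", "cx", "cy" (pixels), "R" (3x3) and "t" (3): a world point X has camera coordinates R X + t; the wrist camera has in their place "T_tool_cam" (4x4, takes a point from camera to tool coordinates, whose origin is the TCP and whose axes are the flange's). Camera axes: x right, y down, z forward; pixel columns grow to the right and rows downward; lengths in m; the calibration is good to about 2 mm. The wrist camera is an equidistant fisheye: a pixel r from the principal point sees the ray r / f radians off the axis. A picture is of the moment at which its call begins: read the wrist's pose just before it. camera_info takes no time and is no camera call.
A pose or a line that the arm cannot do raises arm.MotionError and nothing moves.
- ticket.finish_job(): hands the job in; it is judged then, once.
Readings, each from a call of its own:
- arm.read_time(): time.
- arm.read_joint_positions(): joint angles.
- arm.read_dq(): joint speeds.
- arm.read_effort(): joint torques, N m.
- arm.read_tool_pos(): TCP position.
- arm.read_eef_rot(): TCP orientation.
- arm.read_ft_force(): force on the tool from outside, world axes, zero at the start.
- arm.read_wrist_torque(): the same for the moment, N m.
- arm.read_opening(): opening from 0.0 (shut) to 1.0 (fully open).
- arm.read_finger_force(): force on a finger pad.
Only numpy, scipy, OpenCV 4.12 (cv2) and the standard library are available. Lean on these libraries where they do the work, as an engineer would, in place of code of your own. Each camera call takes 0.05 s, during which the arm holds its last target. There are 200 camera calls.

## Working session

There is one attempt and no reset: what is moved stays moved. The work goes in short steps, each a Python script; the robot and the scene stay as the last script left them, time stands still between calls to the robot, and variables do not carry over. Pictures are saved under pics/ and viewed, at most 10 in all, crops included, and the job is handed in when it is done.

```bash
mkdir -p pics
python3 - <<'E'
from station import arm, snapshot, camera_info
import cv2
for n in ("scene","side"):
    cv2.imwrite(f"pics/{n}0.png",snapshot(n)); c=camera_info(n); print(n,c)
print(camera_info("wrist"),arm.read_tool_pos(),arm.read_eef_rot(),arm.read_time())
E
```

```text
scene {'fx': 583.8461532766343, 'fy': 583.8461532766343, 'cx': 321.9688315970091, 'cy': 243.63149657372722, 'R': array([[-0.88604677,  0.46358072,  0.00374711],
       [ 0.27231392,  0.52698383, -0.80506719],
       [-0.37518829, -0.71230679, -0.5931718 ]]), 't': array([ 0.47342536, -0.06916462,  1.30177453])}
side {'fx': 505.34346146979016, 'fy': 505.34346146979016, 'cx': 318.6920421636761, 'cy': 244.21690571984465, 'R': array([[ 0.83541685, -0.54961426, -0.00168968],
       [-0.33761128, -0.51074033, -0.79067246],
       [ 0.43370187,  0.66111155, -0.61223705]]), 't': array([-0.45107987,  0.22961162,  0.70933455])}
{'fx': 371.64829954431775, 'fy': 371.64829954431775, 'cx': 321.38915112597437, 'cy': 243.80322920222483, 'T_tool_cam': array([[ 1.09921968e-03, -9.57903696e-01, -2.87087619e-01,
         7.33118891e-02],
       [ 9.99999223e-01,  8.84063080e-04,  8.79074955e-04,
         1.76203108e-03],
       [-5.88265583e-04, -2.87088362e-01,  9.57903923e-01,
        -7.05401958e-02],
       [ 0.00000000e+00,  0.00000000e+00,  0.00000000e+00,
         1.00000000e+00]])} [0.18306975 0.62314989 0.30283477] [ 1.42372656e-01  9.89812439e-01 -1.15604322e-03 -1.62942754e-04] 0.1
```

View pics/scene0.png

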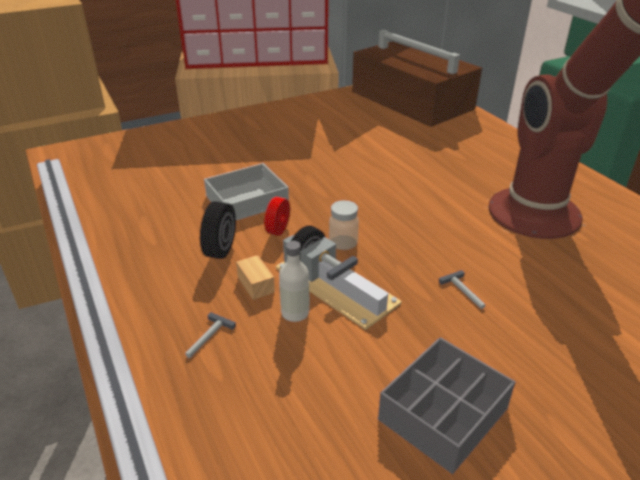

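View pics/side0.png

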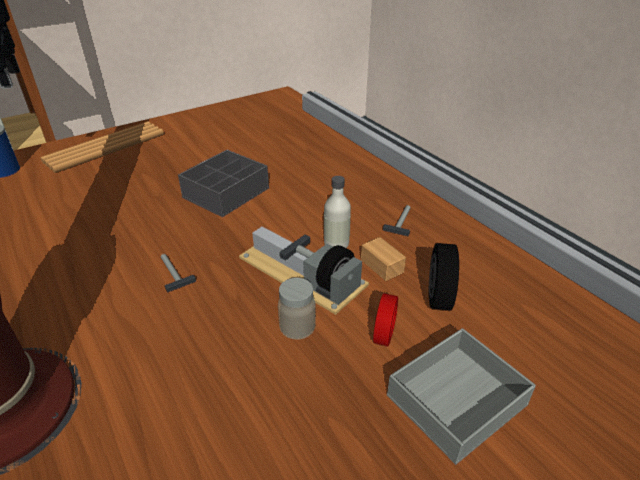

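The scene view has three wheels: the black one in the jig (310,240), a larger black one (219,228), and a red one (278,216). It has three axles: in the jig (343,267), and loose at (462,288) and (210,335). I choose the jig's wheel and axle. The plain tray is at (247,190), and the divided box at (447,400) is the organizer. Next is one close crop composite to check this.

```bash
cat > h.py <<'E'
import numpy as np, cv2
from station import arm, snapshot, camera_info
C={n:camera_info(n) for n in("scene","side")}
def plane(n,u,v,z):
    c=C[n];d=c['R'].T@[(u-c['cx'])/c['fx'],(v-c['cy'])/c['fy'],1];o=-c['R'].T@c['t']
    return o+d*(z-o[2])/d[2]
def proj(n,X):
    c=C[n];p=c['R']@np.asarray(X)+c['t'];return np.array([c['fx']*p[0]/p[2]+c['cx'],c['fy']*p[1]/p[2]+c['cy']])
def tri(a,b):
    A=[];B=[]
    for n,(u,v) in(("scene",a),("side",b)):
        c=C[n];x=(u-c['cx'])/c['fx'];y=(v-c['cy'])/c['fy']
        for q,i in((x,0),(y,1)):
            A.append(c['R'][i]-q*c['R'][2]);B.append(q*c['t'][2]-c['t'][i])
    return np.linalg.lstsq(np.array(A),np.array(B),rcond=None)[0]
E
python3 - <<'E'
from h import *
a=cv2.imread("pics/scene0.png")[215:340,230:430];b=cv2.imread("pics/side0.png")[170:350,230:430]
a=cv2.resize(a,None,fx=4,fy=4,interpolation=2)
cv2.imwrite("pics/c1.png",a)
cv2.imwrite("pics/c2.png",cv2.resize(cv2.imread("pics/side0.png")[215:350,230:410],None,fx=4.4,fy=4.4,interpolation=2))
print("tri crossbar",tri((343,267),(295,246)),"wheel top",tri((308,229),(335,248)))
for n,ps in(("scene",[(366,326),(400,301),(277,266)]),("side",[(335,307),(367,284),(240,258)])):
  for p in ps: print(n,p,plane(n,*p,.006).round(3))
for p in [(206,183),(264,167),(288,187),(232,208)]: print("tray sc",plane("scene",*p,.045).round(3))
for p in [(389,386),(462,333),(533,387),(459,442)]: print("tray sd",plane("side",*p,.045).round(3))
for n,p,z in(("side",(297,333),0),("side",(338,182),.15),("side",(296,288),.085),("scene",(295,316),0)):print(n,p,plane(n,*p,z).round(3))
E
```

```text
tri crossbar [0.50683231 0.02851101 0.05146243] wheel top [ 0.53451255 -0.05747514  0.09120384]
scene (366, 326) [0.522 0.139 0.006]
scene (400, 301) [0.434 0.113 0.006]
scene (277, 266) [ 0.59  -0.082  0.006]
side (335, 307) [ 0.506 -0.102  0.006]
side (367, 284) [ 0.586 -0.086  0.006]
side (240, 258) [0.43  0.105 0.006]
tray sc [ 0.628 -0.383  0.045]
tray sc [ 0.483 -0.392  0.045]
tray sc [ 0.472 -0.283  0.045]
tray sc [ 0.613 -0.259  0.045]
tray sd [ 0.458 -0.298  0.045]
tray sd [ 0.61  -0.284  0.045]
tray sd [ 0.619 -0.406  0.045]
tray sd [ 0.477 -0.409  0.045]
side (297, 333) [ 0.424 -0.112  0.   ]
side (338, 182) [0.605 0.035 0.15 ]
side (296, 288) [ 0.432 -0.1    0.085]
scene (295, 316) [0.617 0.055 0.   ]
```

View pics/c1.png

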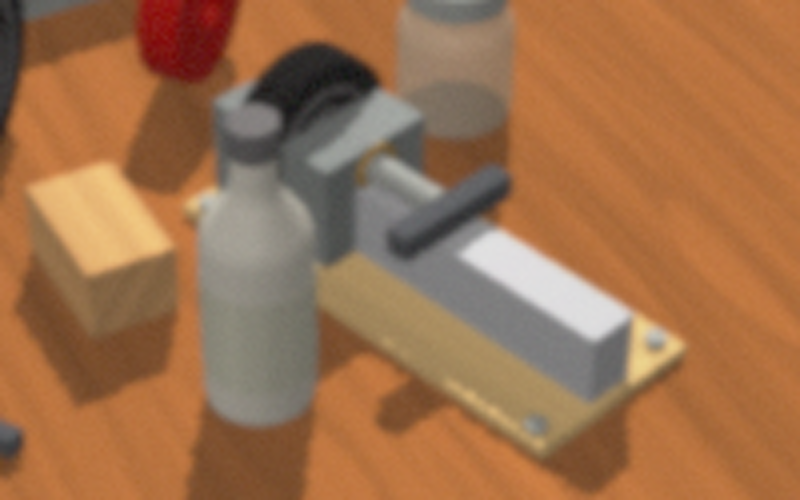

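View pics/c2.png

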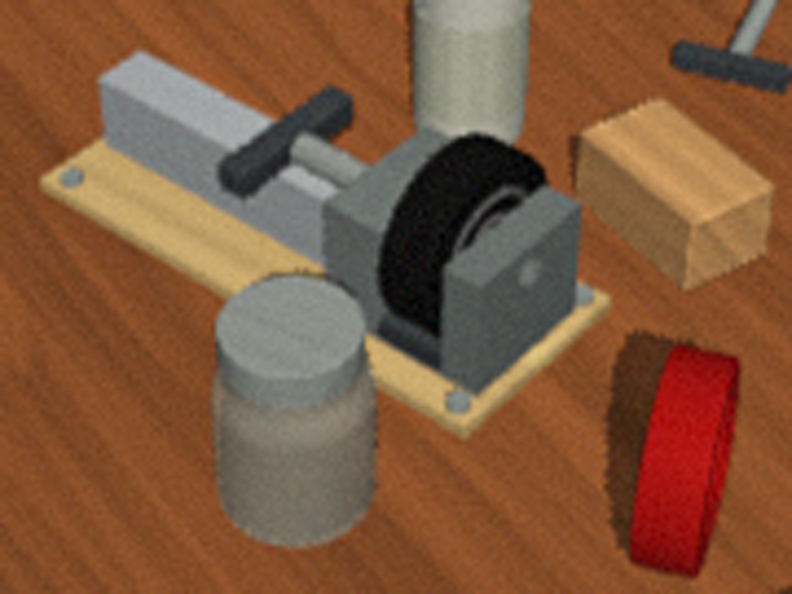

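Crops confirm the choice. The jig holds an 80 mm black wheel, and an axle with a dark crossbar lies on the rail. I'll fit the jig and tray poses from the corner pixels.

```bash
cat > fit.py <<'E'
from h import *
from scipy.optimize import least_squares
s=lambda u,v:(230+(u+.5)/4-.5,215+(v+.5)/4-.5)
d=lambda u,v:(230+(u+.5)/4.4-.5,215+(v+.5)/4.4-.5)
F=[("scene",s(590,340),(13,192,43)),("scene",s(632,313),(-13,192,43)),("side",d(100,78),(-13,192,43)),("side",d(140,52),(13,192,43)),
("scene",s(310,163),(32,45,63)),("scene",s(425,120),(-32,45,63)),("side",d(443,268),(-32,-33,63)),("side",d(580,203),(32,-33,63)),
("scene",s(543,445),(48,197,6)),("scene",s(685,347),(-48,197,6)),("side",d(40,182),(-48,197,6)),("side",d(463,425),(-48,-40,6)),("side",d(610,296),(48,-40,6))]
X=[("scene",s(402,238),(32,0,50)),("scene",s(497,182),(-32,0,50)),("side",d(237,175),(-32,0,50)),("side",d(338,106),(32,0,50))]
def W(p,q): c,n=np.cos(p[2]),np.sin(p[2]);q=np.asarray(q)/1e3;return np.array([p[0]+c*q[0]-n*q[1],p[1]+n*q[0]+c*q[1],q[2]])
def res(p): return np.concatenate([proj(n,W(p,q))-px for n,px,q in F]+[proj(n,W(p,(q[0],p[3]*1e3,q[2])))-px for n,px,q in X])
r=least_squares(res,[.53,-.06,.25,.09],loss='soft_l1',x_scale=[.1,.1,.1,.1]);jig=r.x
T=[("scene",[(206,183),(264,167),(288,187),(232,208)]),("side",[(533,387),(459,442),(389,386),(462,333)])]
K=[[(75,-65,45),(-75,-65,45),(-75,65,45),(75,65,45)],[(75,-65,45),(-75,-65,45),(-75,65,45),(75,65,45)]]
rt=lambda p:np.concatenate([proj(n,W(p,q))-px for (n,P),Q in zip(T,K) for px,q in zip(P,Q)])
t=least_squares(rt,[.545,-.345,0.],loss='soft_l1',x_scale=[.1,.1,.1]);tray=t.x
if __name__=="__main__":
    print(jig,res(jig).reshape(-1,2).round(1).tolist());print(tray,rt(tray).reshape(-1,2).round(1).tolist())
    np.save("jig.npy",jig);np.save("tray.npy",tray)
E
python3 fit.py
```

```text
[ 0.5338386  -0.06093612  0.28715449  0.09262923] [[1.1, 0.6], [0.6, 0.4], [-0.0, -0.2], [0.6, -0.4], [4.3, 2.4], [0.3, -1.3], [8.5, 4.6], [0.6, 0.3], [0.2, 1.4], [0.6, -0.2], [0.1, -1.0], [0.5, 1.0], [0.6, 0.9], [-0.4, 1.2], [0.4, -0.1], [-0.3, 0.8], [0.5, -0.2]]
[ 0.54473322 -0.34480444  0.04331437] [[-0.9, -5.2], [0.7, -4.9], [1.9, -0.5], [-4.7, -3.5], [1.9, -1.1], [0.2, 4.3], [-1.8, -10.6], [-0.8, -5.0]]
```

```bash
cat >> h.py <<'E'
from scipy.spatial.transform import Rotation as Ro
jig=np.load("jig.npy") if __import__('os').path.exists("jig.npy") else None
def J(x,y,z,p=None):
    p=jig if p is None else p
    c,n=np.cos(p[2]),np.sin(p[2]);return np.array([p[0]+c*x-n*y,p[1]+n*x+c*y,z])
def down(a): # tool y at world angle a, z down
    y=np.array([np.cos(a),np.sin(a),0]);z=np.array([0,0,-1.]);return Ro.from_matrix(np.c_[np.cross(y,z),y,z]).as_quat()
def wproj(X,pos,q):
    c=camera_info("wrist");T=np.eye(4);T[:3,:3]=Ro.from_quat(q).as_matrix();T[:3,3]=pos
    p=np.linalg.inv(T@c['T_tool_cam'])@np.append(X,1);r=np.hypot(p[0],p[1]);th=np.arctan2(r,p[2])
    return np.array([c['cx'],c['cy']])+c['fx']*th*p[:2]/r
def shot(name,pts):
    pos,q=arm.read_tool_pos(),arm.read_eef_rot();im=snapshot("wrist")
    for X in pts:
        u=wproj(X,pos,q);cv2.drawMarker(im,tuple(int(round(a)) for a in u),(255,0,255),cv2.MARKER_CROSS,9,1)
    cv2.imwrite(f"pics/{name}.png",im)
E
python3 - <<'E'
from h import *
q0=arm.read_joint_positions();P=J(0,.065,.28)
for a in (jig[2],jig[2]+np.pi):
    k=arm.ik(P,down(a));print(k)
a=min((jig[2],jig[2]+np.pi),key=lambda a:np.inf if arm.ik(P,down(a)) is None else abs(np.array(arm.ik(P,down(a)))-q0).max())
arm.movep(P,down(a));print(a,arm.read_tool_pos(),P,arm.read_joint_positions(),arm.read_time())
pts=[J(x,y,z) for x,y,z in[(.035,.0856,.057),(-.035,.0856,.057),(.035,.0996,.057),(-.035,.0996,.057),(.013,.192,.043),(-.013,.192,.043),(.032,.045,.063),(-.032,.045,.063),(.032,-.033,.063),(-.032,-.033,.063),(0,0,.09)]]
shot("w1",pts)
E
```

```text
[-0.30480258  0.45458989  0.37836306  1.84976578 -0.21261736  0.87673847
  0.46259988]
[-0.72194783  0.67479548  1.13523769  1.8609145  -0.69975361  1.07476157
 -2.16195961]
0.2871544877767295 [0.51561999 0.00273585 0.27990677] [0.51542902 0.00140237 0.28      ] [-0.30607996  0.45486106  0.37697363  1.84931429 -0.21279861  0.87682189
  0.46258178] 2.6
```

View pics/w1.png

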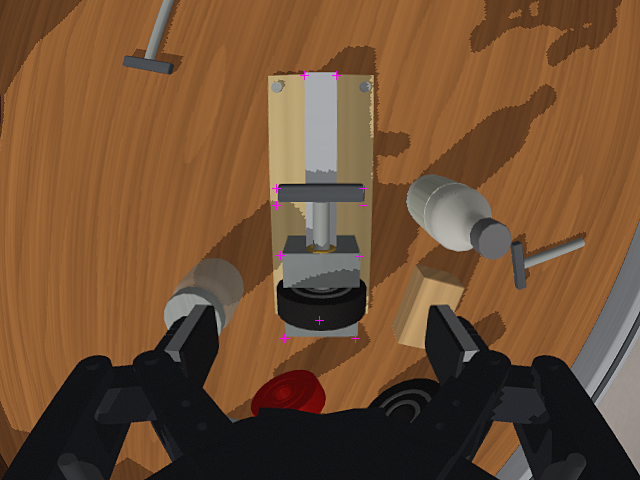

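The fitted markers lie within about 2 mm of the crossbar, sleeve and rail in the wrist view. The bottle and jar are clear of the fingers. Now I'll narrow the fingers, descend astride the shaft and pull.

Run:
```python
from h import *
arm.move_gripper(.45,20);print(arm.read_opening())
arm.line_to(J(.001,.066,.16),.15);arm.pause(.2);f0=np.array(arm.read_ft_force())
arm.line_to(J(.001,.066,.108),.06)
print("f",np.array(arm.read_ft_force())-f0,arm.read_tool_pos(),J(.001,.066,.108))
for y in(.072,.078,.084,.09):
    arm.line_to(J(.001,y,.108),.03);arm.pause(.1);print(y,(np.array(arm.read_ft_force())-f0).round(1))
print(arm.read_time());cv2.imwrite("pics/sd2.png",cv2.resize(snapshot("side")[180:340,220:420],None,fx=4,fy=3.7))
```

```text
0.44905675582318416
f [ 0.2998983  -0.03816525  0.2457987 ] [0.51635583 0.00258818 0.10825858] [0.51610485 0.00264464 0.108     ]
0.072 [ 0.1  0.3 -0.3]
0.078 [0.2 0.4 1.1]
0.084 [1.  1.5 0.5]
0.09 [0.5 0.3 1.4]
7.1417
```

View pics/sd2.png

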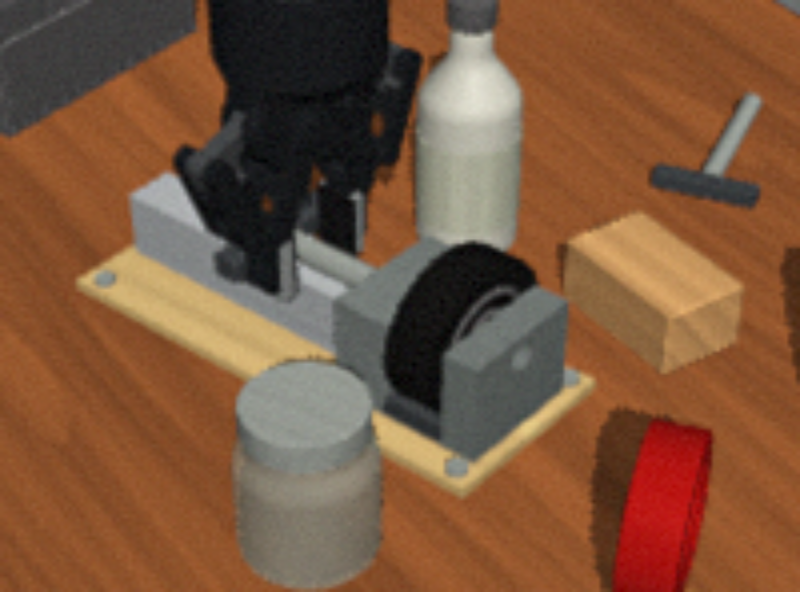

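The fingers straddle the shaft behind the crossbar, and the forces are small. I'll keep pulling with force checks.

Run:
```python
from h import *
f0=np.array(arm.read_ft_force())
for y in np.r_[np.arange(.1,.15,.012),.15,.157]:
    arm.line_to(J(.001,y,.108),.04);f=np.array(arm.read_ft_force())-f0;print(round(y,3),f.round(1))
    if np.abs(f).max()>15: print("STOP");break
else:
    arm.pause(.2);arm.line_to(J(.001,.149,.108),.04);arm.line_to(J(.001,.149,.25),.15)
    arm.line_to(J(0,.05,.30),.2)
    L=.168
    shot("w2",[J(x,y,z) for x,y,z in[(.035,L,.057),(-.035,L,.057),(0,L-.111,.057),(.032,.045,.063),(-.032,.045,.063),(0,0,.09)]])
print(arm.read_time())
```

```text
0.1 [-0.7 -0.3 -0.2]
0.112 [-0.9 -1.4 -0.8]
0.124 [-0.3 -0.8 -1.5]
0.136 [-1.  -0.9 -0.1]
0.148 [-2.  -0.4 -2. ]
0.15 [-0.6 -0.7 -0.2]
0.157 [-0.7 -1.1 -1. ]
12.375
```

View pics/w2.png

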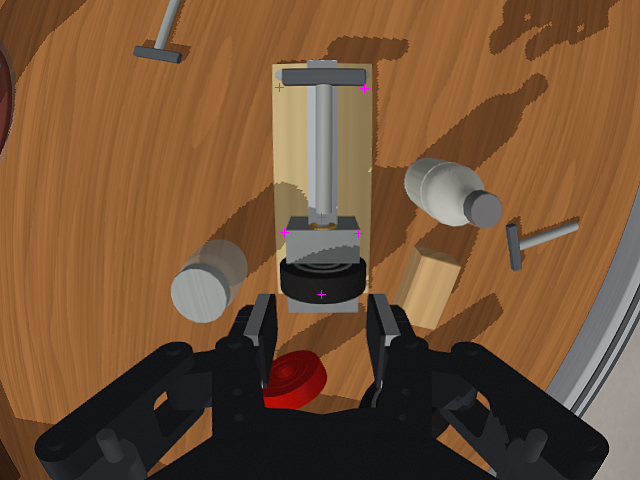

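The axle lies straight on the rail: its crossbar is at row 77, and its tip at about (323,213) is clear of the sleeve mouth. The wheel is still in place. Now I'll grasp the wheel.

Run:
```python
from h import *
P=J(.001,.001,.26);q0=np.array(arm.read_joint_positions())
c=[(abs(np.array(k)-q0).max(),a) for a in(jig[2]+np.pi/2,jig[2]-np.pi/2) if (k:=arm.ik(P,down(a))) is not None]
print(c);a=min(c)[1]
arm.move_gripper(.6,40);arm.movep(P,down(a))
arm.line_to(J(.001,.001,.175),.15);arm.pause(.15);f0=np.array(arm.read_ft_force())
arm.line_to(J(.001,.001,.140),.06);arm.pause(.15);print((np.array(arm.read_ft_force())-f0).round(1),arm.read_tool_pos())
arm.move_gripper(.1,40);print(arm.read_opening()*85,arm.read_finger_force())
arm.line_to(J(.001,.001,.150),.04);arm.line_to(J(.001,.001,.25),.12);arm.pause(.2)
print((np.array(arm.read_ft_force())-f0).round(1),arm.read_opening()*85,arm.read_finger_force(),arm.read_time())
shot("w3",[])
T=np.load("tray.npy")
for z in(.29,.136):print(arm.ik([T[0],T[1],z],arm.read_eef_rot()))
```

```text
[(np.float64(1.4240749538246211), np.float64(1.857950814571626)), (np.float64(1.1680132928052855), np.float64(-1.2836418390181672))]
[-0.6  1.2  0.1] [ 0.53476663 -0.05982386  0.1403661 ]
22.8106487595747 40.588134191930294
[ 0.4  0.1 -3.6] 23.43525278539537 39.94850479066372 17.4333
[ 0.1204926   0.72324672  0.76911732  1.47336448 -0.5250848   1.15958627
 -0.30745095]
[ 0.17018323  0.88697666  0.65909855  1.61506794 -0.66459366  0.87665256
 -0.1932169 ]
```

View pics/w3.png

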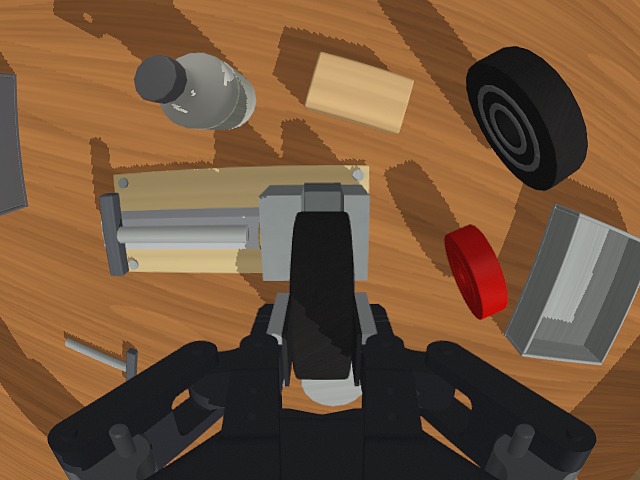

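The wheel is held (23 mm opening, 3.6 N) and the axle tip at (248,234) is clear of the sleeve. I'll carry it over the tray and check the tray pose from there.

Run:
```python
from h import *
T=np.load("tray.npy")
arm.line_to(J(.001,.001,.30),.15);arm.line_to([T[0],T[1],.30],.18);arm.pause(.2)
shot("w4",[J(x,y,.045,T) for x in(-.075,.075) for y in(-.065,.065)]+[J(0,0,.004,T)])
print(arm.read_tool_pos(),arm.read_opening()*85,arm.read_finger_force(),arm.read_time())
```

```text
[ 0.54496657 -0.34422033  0.30006989] 23.20780892897436 39.94240963831544 19.95
```

View pics/w4.png

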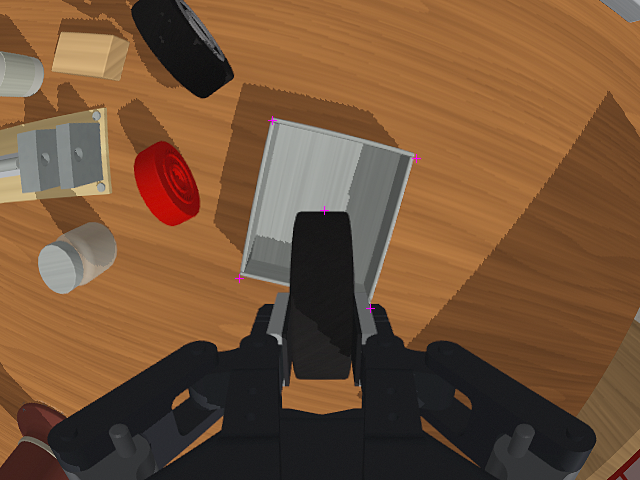

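The tray markers coincide with its corners, (273,121), (416,158), (239,278) and (371,308). Now I'll lower the wheel.

Run:
```python
from h import *
T=np.load("tray.npy");g=lambda z,v:arm.line_to([T[0],T[1],z],v)
g(.16,.12);g(.14,.06);arm.pause(.2);f0=np.array(arm.read_ft_force())
for z in(.138,.1365,.1355,.1345,.1335,.1325,.1315):
    g(z,.02);arm.pause(.1);f=(np.array(arm.read_ft_force())-f0).round(1);print(z,f)
    if f[2]>2.5:break
arm.move_gripper(.4,40);arm.pause(.3);g(.2,.06);g(.32,.15);arm.pause(.5)
cv2.imwrite("pics/sd5.png",cv2.vconcat([cv2.resize(snapshot("side")[200:460,230:550],(480,390)),cv2.resize(snapshot("scene")[150:340,180:420],(480,210*1))]))
print(arm.read_time())
```

```text
0.138 [1.1 0.2 0.3]
0.1365 [ 0.5 -0.  -0.3]
0.1355 [ 1.   0.1 -0.3]
0.1345 [ 1.3 -0.2 -0.2]
0.1335 [-1.3  1.5  8.5]
27.075
```

View pics/sd5.png

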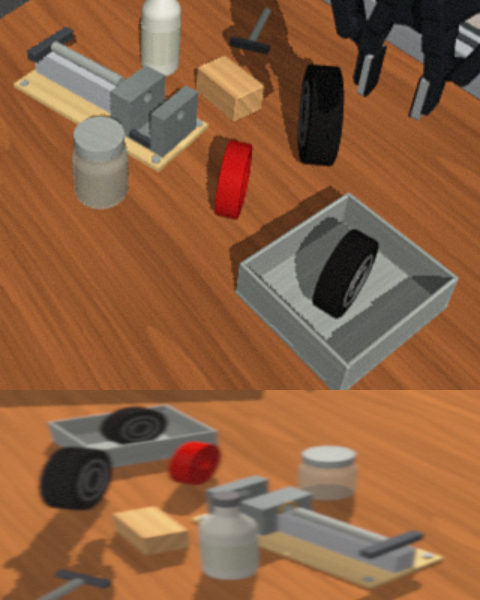

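The wheel stands in the tray, the axle lies in line on the rail, and the bystanders have not moved. Handing in.

```bash
python3 -c "
from station import ticket
print(ticket.finish_job())"
```

```text
the job is handed in; nothing more can be done
None
```

I handed the job in at about 27 s of robot time: the axle lies clear of the sleeve and in line on the rail, the wheel stands in the plain tray, and the bottle, jar and offcut look unmoved in the last pictures; the hand-in gave no verdict.

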